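# Hold a hand dryer's cover interlock closed with its test key

## Task

The hand dryer on the bench is open and its cover interlock has to be checked with the meter. Take the red test key out of the tool block, pass its blade straight down through the slot in the white guard over the interlock switch and push gently, without forcing it, until the key is fully home with its collar down on the guard; then stay there, still holding the key down against the switch's spring when you finish. Leave the blue and green keys in the block, and the sponge tray and flux tin where they are.

Things in the scene. Friction and masses are not known exactly. Their poses are not given: they have to be found in the camera images.
- red_key: Red plastic key, 60 g, upright in the tool block. Origin: centre of the blade's lower end; z up the key, x thickness, y width. Blade 8 (x) x 30 (y) mm, 45 long (lowest 4 mm stepped to 5 x 26); collar 18 x 46 mm at z 45-50; flat grip 12 (x) x 38 (y) mm at z 50-95, to be pinched across its thickness from above. A half turn about z makes no difference.
- red_key_collar (a point): Centre of the underside of the red key's collar, 45 mm above the blade's lower end; axes as the key's.
- red_key_grip (a point): Centre of the flat grip of the red key, 75 mm above the blade's lower end (20 mm below its top); axes as the key's.
- slot (a point): Centre of the slot's mouth, in the flat top of the white guard (46 x 80 mm, 18 thick) on the open dryer, 85 mm above the bench. z up, x across the slot (10 mm wide), y along it (32 mm long): 2 mm more than the blade. Mouth bevelled 3 mm. Home: key's collar on the guard's top, key x along slot x. Motor, heater, board and meter nearby are lower than the mouth. Fixed; place and turn vary.
- plunger (a joint): Orange spring plunger of the interlock switch, centred under the slot: 0 at rest (its top 35 mm below the slot's mouth), grows in m as it is pressed down; 0.010 with the key fully home (own stop at 0.014). Spring: 3 N at rest, 8 N with the key home; it pushes the key up again if let go.
- tool_block: Black plastic tool block fixed to the bench, 60 mm (x) by 190 mm (y), 50 mm high, origin at the centre of its underside. Three slots from above, 12 x 34 mm, at y = -60, 0 and +60 mm; one key stands in each, its collar on the block's top, its thickness along the block's x. Which key is in which slot differs.
- blue_key: Blue test key for another model, round head, 95 mm high over all, standing in the tool block; leave it there. Origin: centre of the blade's lower end, z up.
- green_key: Green test key for another model, T-shaped head, 92 mm high over all, standing in the tool block; leave it there. Origin: centre of the blade's lower end, z up.
- sponge_tray: Black tray, 82 x 66 x 20 mm, with a yellow sponge, loose on the bench; leave it. Origin: centre of its underside.
- flux_tin: Round metal tin, 62 mm diameter, 26 mm high, loose on the bench; leave it. Origin: centre of its underside.

How it is judged (in metres and radians):
On the way:
1. the red key is lifted clear of the tool block in the gripper (height (world z) of red_key above 0.055 m and contact force between the fingers and red_key above 1 N), for 0.1 s.
At the end, for the whole second after the job is handed in: The red key stands in the slot (tilt < 0.1 rad), collar within 2 mm of the guard's top and 4 mm of the slot's centre, plunger pressed 8 mm or more, fingers still on the key (> 1 N), key still; other keys moved < 15 mm, tray and tin < 20 mm (value of joint plunger above 0.008 m and z of red_key_collar in the frame of slot below 0.002 m and horizontal distance between red_key_collar and slot below 0.004 m and angle between red_key's own z axis and vertical below 0.1 rad and angle between the x axis of red_key and the x axis of slot, either way round below 0.2 rad and contact force between the fingers and red_key above 1 N and linear speed of red_key below 0.02 m/s and distance of each of blue_key, green_key from where it was at the start of the episode below 0.015 m and distance of each of sponge_tray, flux_tin from where it was at the start of the episode below 0.02 m); the arm keeps its last pose, push and grip.
It fails at once if the key is forced: more than 40 N between the red key and the dryer (contact force between red_key and dryer above 40 N).
It fails at once if the blue or green key is disturbed (distance of any of blue_key, green_key from where it was at the start of the episode above 0.02 m).
It fails at once if the sponge tray or flux tin is pushed away (distance of any of sponge_tray, flux_tin from where it was at the start of the episode above 0.03 m).
It also fails if it takes over 42 s, if anything falls off the work surface, if the arm or the gripper's body presses on something with over 40 N, if the wrist force passes 120 N, or if a joint passes its speed limit or range.

## Robot

A 6-joint arm with a two-finger parallel gripper is mounted at the origin on the work surface. World frame = base frame: x ahead of the robot, y to its left, z up, the work surface at z = 0. Lengths are in mm, angles in rad, forces in N, time in s.
With the tool pointing down it reaches from about 350 to 775 mm from the base axis. Payload 7.3 kg.
Tool frame: the origin (TCP) lies between the finger pads; the fingertips stand bot.tip_extent ahead of it and the grasp point (between the pads) lies 6 mm ahead of it (bot.tip_extent is the distance from the TCP to the fingertips, in mm); x points along the fingers, y is the direction in which the jaws open and shut, and the axes are right-handed (so a half turn about x gives the same grasp; the last joint's range is limited). The gripper opens to 92 mm and grips with 3 to 60 N. Pads are 19 mm wide; open, the fingers measure 130 mm over their backs; the gripper's body (75 mm by 190 mm) begins 47 mm behind the grasp point.
Start: joints at [1.092, 0.342, 1.524, -0, 1.275, -0.146], TCP at [171.497, 496.217, 251.741] pointing down, gripper open.
Joint ranges: [-2.53, 2.53], [-0.77, 2.02], [0.04, 2.7], [-1, 4.14], [0.28, 2.66], [-3.11, 3.11]. Speed limits (rad/s): [2.57, 2.57, 3.14, 3.14, 3.14, 3.14].

## Interface

Orientations are given as [roll, pitch, yaw] about the fixed x, y, z axes, in that order (R = Rz(yaw) Ry(pitch) Rx(roll)).
In Python, from plant import bot, capture, workorder gives the robot as it stands. The module is installed in compiled form; this text tells all that it offers.
- The arm moves only by the shell command python3 -m crank 'ROWS'. ROWS is JSON, a list of rows, each an object with "linear": the shift along the tool's x, y, z in cm, a list of three; "delta_rot": the turn, a rotation vector about the tool's x, y, z in degrees, a list of three; "fingers": the opening, from 0 (shut) to 1 (fully open). In form: [{"linear": [x, y, z], "delta_rot": [wx, wy, wz], "fingers": fingers}, ...]. A call has exactly 5 rows; each row shifts and turns the commanded pose from where the row before left it, along the tool's axes as they then stand; what a row does not reach is not made up. A row lasts 1/10 s, in which the tool goes at most 50 mm and 8.59 degrees, less where a joint would pass 70% of its speed; a pose out of reach is approached as far as the arm can. A call with a gripper value outside its range is refused whole. The fingers move at their own pace and stop on an object; the grip force is fixed at half the most. Time passes only in rows, so rows that do not move let the fingers close, or fill a call up. It gives the time, the measured TCP pose, the force and the opening at its end, in the units of the state.
- bot.get_obs(): the state, without advancing time (a new reading comes with each control period).
- capture(name): name is "scene" or "side" or "wrist"; returns a dict with "image" (480x640x3 uint8, blue, green, red), "mtx" (3x3 intrinsics, pixels), "pose" (4x4, takes a point from camera to world coordinates). Camera axes: x right, y down, z forward; pixel columns grow to the right and rows downward; lengths in mm; the calibration is good to about 2 mm. A picture is of the moment at which its call begins. There is no depth.
- workorder.close_job(): hands the job in, once; it reports no verdict.
The state is a dict: "time": time; "joint_positions": joint angles; "dq": joint speeds; "tau": joint torques, N m; "tool_pos": TCP position; "tcp_rot": TCP orientation; "contact_force": force on the tool from outside, world axes, zero at the start; "moment": the same for the moment, N m; "grip_width": finger opening in mm.
Only numpy, scipy, OpenCV 4.12 (cv2) and the standard library are available. Lean on these libraries where they do the work, as an engineer would, in place of code of your own. Each camera call takes 0.05 s, during which the arm holds its last target. There are 200 camera calls.

## Working session

There is one attempt and no reset: what is moved stays moved. The work goes in short steps, Python scripts to look and compute and a shell command to move; the robot and the scene stay as the last step left them, time stands still between calls to the robot, and variables do not carry over. Pictures are saved under pics/ and viewed, on a budget of 10 in all, crops included, one or two more only if the job needs it, and the job is handed in when it is done.

```bash
mkdir -p pics; python3 - <<'E'
from plant import bot,capture
import cv2,numpy as np,pickle
print(bot.get_obs(),bot.tip_extent)
D={}
for n in("scene","side","wrist"):
    c=capture(n);D[n]=c;cv2.imwrite(f"pics/{n}0.png",c["image"]);print(n,c["mtx"].tolist(),c["pose"].round(3).tolist())
pickle.dump(D,open("d0.pkl","wb"))
E
```

```text
{'time': 0.0, 'joint_positions': array([ 1.09198331e+00,  3.42702353e-01,  1.52503036e+00,  1.79743368e-06,
        1.27538370e+00, -1.46008056e-01]), 'dq': array([ 0.00176177,  0.00013902,  0.00255272, -0.00034505,  0.00083129,
        0.00031703]), 'tau': array([-5.28622677e-04, -4.31251752e+01, -2.44213057e+01,  7.18204002e-02,
        5.62207494e-02, -1.15008074e-04]), 'tool_pos': array([171.32458036, 495.86595525, 251.05084675]), 'tcp_rot': array([-1.71793236,  1.56927256, -2.05073784]), 'contact_force': array([-0.54978278, -0.11467166, -0.48944134]), 'moment': array([0.030368  , 0.01905525, 0.00660995]), 'grip_width': 91.62001482875152} 25.0
scene [[436.31216435632615, 0.0, 316.9867202927105], [0.0, 436.31216435632615, 243.60593956689627], [0.0, 0.0, 1.0]] [[-0.544, 0.566, -0.62, 1035.282], [0.839, 0.375, -0.394, 424.912], [0.01, -0.734, -0.679, 566.513], [0.0, 0.0, 0.0, 1.0]]
side [[584.9243495609791, 0.0, 322.98740599441874], [0.0, 584.9243495609791, 244.24202084674383], [0.0, 0.0, 1.0]] [[-0.997, -0.053, 0.048, 544.247], [-0.07, 0.543, -0.837, 1003.473], [0.018, -0.838, -0.546, 641.598], [0.0, 0.0, 0.0, 1.0]]
wrist [[371.7178397874488, 0.0, 325.5532519272813], [0.0, 371.7178397874488, 249.937301118187], [0.0, 0.0, 1.0]] [[0.327, 0.908, 0.26, 102.579], [0.945, -0.314, -0.092, 521.243], [-0.002, 0.276, -0.961, 384.409], [0.0, 0.0, 0.0, 1.0]]
```

View pics/scene0.png

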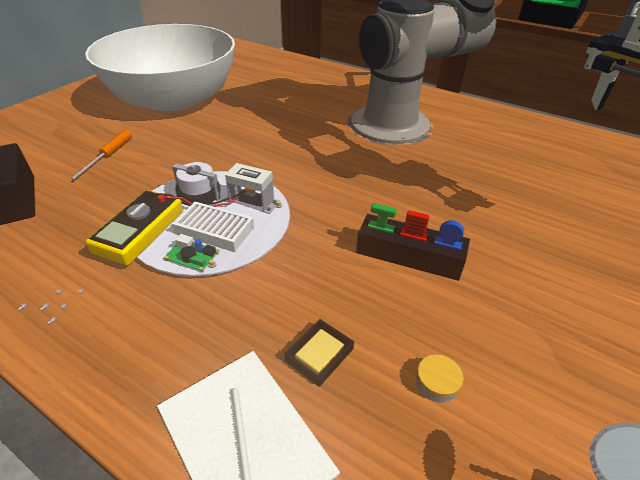

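View pics/side0.png

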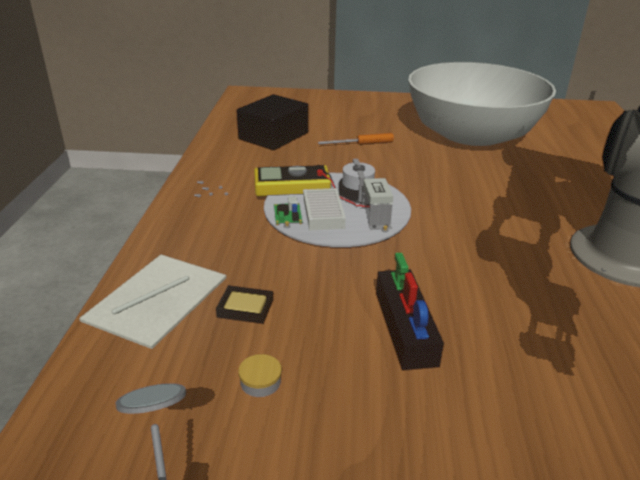

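The scene view shows the red key in the middle slot at (416,224), and the guard at (249,176) with its slot near (249,173). In the side view the key is at (410,293) and the guard slot at (378,187). I'll enlarge all four areas.

```bash
python3 - <<'E'
import cv2,numpy as np,pickle
D=pickle.load(open("d0.pkl","rb"))
def crop(n,x,y,w,h):  # to 400x300
    return cv2.resize(D[n]["image"][y:y+h,x:x+w],(400,300),interpolation=cv2.INTER_CUBIC)
m=np.vstack([np.hstack([crop("scene",350,190,133,100),crop("side",350,250,133,100+20)]),
 np.hstack([crop("scene",215,155,80,60),crop("side",345,170,80,60)])])
cv2.imwrite("pics/m1.png",m)
E
```

```text
(no output)
```

View pics/m1.png

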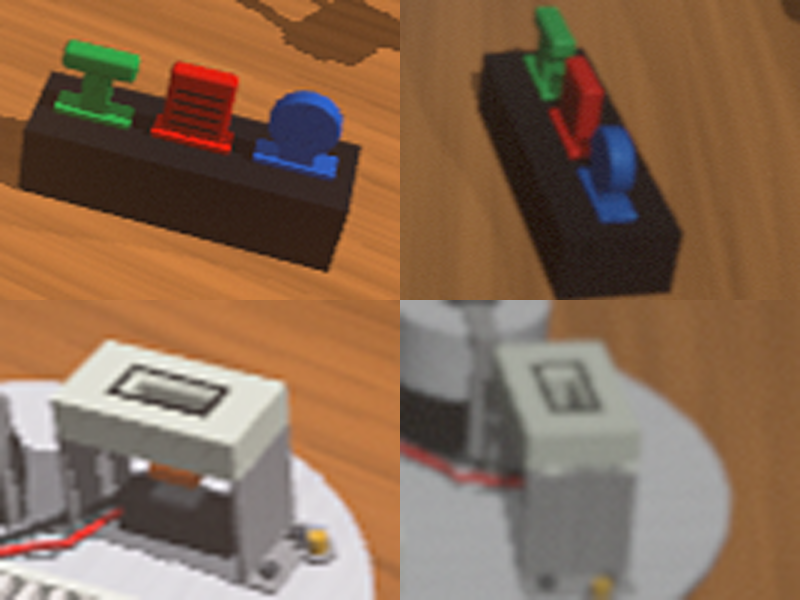

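```bash
cat > h.py <<'E'
import numpy as np,cv2
def ray(c,uv,z):
    K,P=c["mtx"],c["pose"]; d=P[:3,:3]@np.linalg.solve(K,[uv[0],uv[1],1.]); o=P[:3,3]
    return o+d*(z-o[2])/d[2]
def proj(c,X):
    q=c["pose"][:3,:3].T@(np.asarray(X,float)-c["pose"][:3,3]); q=c["mtx"]@q; return q[:2]/q[2]
E
python3 - <<'E'
from h import *
import pickle
D=pickle.load(open("d0.pkl","rb"))
g=lambda x,y:(350+x/3.0075,190+y/3.0075); gs=lambda x,y:(350+(x-400)/3.0075,250+y/2.5)
s=lambda x,y:(215+x/5,155+(y-300)/5); ss=lambda x,y:(345+(x-400)/5,170+(y-300)/5)
np.set_printoptions(precision=1,suppress=True)
S,T=D["scene"],D["side"]
print("keytop",ray(S,g(206,69),100),ray(T,gs(583,76),100))
a=ray(S,g(55,110),50);b=ray(S,g(253,158),50);print("collars",a,b,b-a,np.linalg.norm(b-a),np.degrees(np.arctan2(*(b-a)[1::-1])))
for f,cs,c in((s,[(122,362),(230,385),(212,415),(108,390)],S),(s,[(110,342),(288,383),(235,443),(52,400)],S),(ss,[(532,362),(590,358),(605,408),(548,415)],T)):
    p=np.array([ray(c,f(*q),85) for q in cs]);d=np.roll(p,-1,0)-p
    print("slot",p.mean(0),np.linalg.norm(d,axis=1),np.degrees(np.arctan2(d[:,1],d[:,0])))
from scipy.spatial.transform import Rotation as R
from plant import bot
print(R.from_euler("xyz",bot.get_obs()["tcp_rot"]).as_matrix())
E
```

```text
keytop [448.8 257.1 100. ] [448.9 262.6 100. ]
collars [473.8 178.5  50. ] [448.  295.3  50. ] [-25.9 116.7   0. ] 119.5594244023099 102.49958797480237
slot [497.6 -78.4  85. ] [47.3 21.5 45.6 20.2] [ 103.5   19.5  -78.5 -155.2]
slot [498.8 -75.9  85. ] [79.4 44.6 79.1 45.2] [ 101.8   10.4  -77.8 -169.1]
slot [494.4 -76.4  85. ] [25.1 44.5 24.7 46.9] [-165.6   96.9   20.1  -82.1]
[[-0.   0.3  0.9]
 [-0.   0.9 -0.3]
 [-1.  -0.  -0. ]]
```

View pics/wrist0.png

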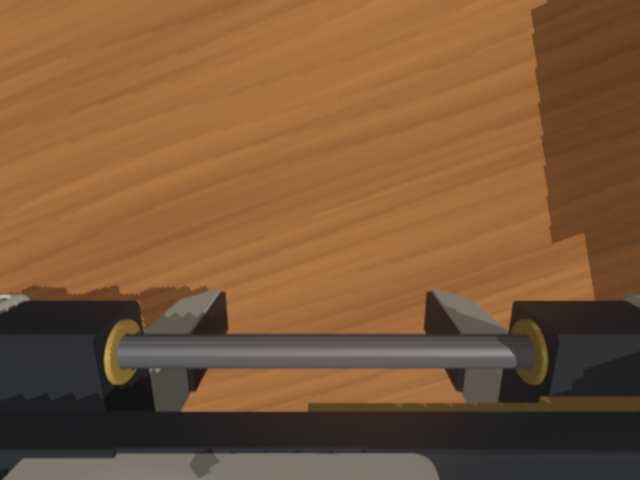

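The two cameras agree: red key at about (449,260), thickness yaw ~12.5°, and slot at about (497,-77), yaw ~12°. The collar spacing (119.6 mm) and guard size (79x45 mm) match the stated values. The wrist view shows only bench, with the jaws centred near column 325. Next I move above the key.

```bash
python3 -m crank '[{"linear":[0.3,-1.33,3.4],"delta_rot":[0,0,0],"fingers":1},{"linear":[0.3,-1.33,3.4],"delta_rot":[0,0,0],"fingers":1},{"linear":[0.3,-1.33,3.4],"delta_rot":[0,0,0],"fingers":1},{"linear":[0.3,-1.33,3.4],"delta_rot":[0,0,0],"fingers":1},{"linear":[0.3,-1.33,3.4],"delta_rot":[0,0,0],"fingers":1}]'
python3 -m crank '[{"linear":[0.9,-1.33,3.4],"delta_rot":[0,0,0],"fingers":1},{"linear":[0.9,-1.33,3.4],"delta_rot":[0,0,0],"fingers":1},{"linear":[0.9,-1.33,3.4],"delta_rot":[0,0,0],"fingers":1},{"linear":[0.9,-1.33,3.4],"delta_rot":[0,0,0],"fingers":1},{"linear":[0.9,-1.33,3.4],"delta_rot":[0,0,0],"fingers":1}]'
python3 -m crank '[{"linear":[0,0,0],"delta_rot":[8.4,0,0],"fingers":1},{"linear":[0,0,0],"delta_rot":[8.4,0,0],"fingers":1},{"linear":[0,0,0],"delta_rot":[8.4,0,0],"fingers":1},{"linear":[0,0,0],"delta_rot":[8.4,0,0],"fingers":1},{"linear":[0,0,0],"delta_rot":[8.4,0,0],"fingers":1}]'
python3 -m crank '[{"linear":[0,0,0],"delta_rot":[8.2,0,0],"fingers":1},{"linear":[0,0,0],"delta_rot":[8.2,0,0],"fingers":1},{"linear":[0,0,0],"delta_rot":[0,0,0],"fingers":1},{"linear":[0,0,0],"delta_rot":[0,0,0],"fingers":1},{"linear":[0,0,0],"delta_rot":[0,0,0],"fingers":1}]'
cat >> h.py <<'E'
def look(tag,names,f=None):
    from plant import bot,capture
    from scipy.spatial.transform import Rotation as R
    import pickle
    o=bot.get_obs(); M=R.from_euler("xyz",o["tcp_rot"]).as_matrix()
    np.set_printoptions(precision=3,suppress=True)
    print(o["time"],o["tool_pos"],"F",o["contact_force"],"w",o["grip_width"],"\n",M)
    D={n:capture(n) for n in names}; D["M"]=M;D["o"]=o
    pickle.dump(D,open(tag+".pkl","wb"))
    for n in names: cv2.imwrite(f"pics/{tag}_{n}.png",D[n]["image"])
    return D
E
python3 -c "
from h import *
look('d1',['wrist'])"
```

```text
time: 0.65
tool_pos: [311.3, 376.7, 236.5]
tcp_rot: [-2.19, 1.571, -2.522]
contact_force: [0.1, 0.5, -0.2]
grip_width: 91.6
time: 1.15
tool_pos: [450.3, 258.3, 191.2]
tcp_rot: [-2.921, 1.57, 3.029]
contact_force: [0.5, 1.3, -0.8]
grip_width: 91.8
time: 1.65
tool_pos: [449.3, 259.3, 191.4]
tcp_rot: [-1.809, 1.57, -2.881]
contact_force: [0.6, 0.5, 0.4]
grip_width: 91.5
time: 2.15
tool_pos: [449.3, 259.4, 191.6]
tcp_rot: [-1.607, 1.571, -2.956]
contact_force: [-0.1, 0.4, 0.2]
grip_width: 92.1
2.15 [449.303 259.419 191.61 ] F [-0.071  0.439  0.17 ] w 92.06283736860416 
 [[-0.     0.976  0.22 ]
 [-0.     0.22  -0.976]
 [-1.    -0.    -0.   ]]
```

View pics/d1_wrist.png

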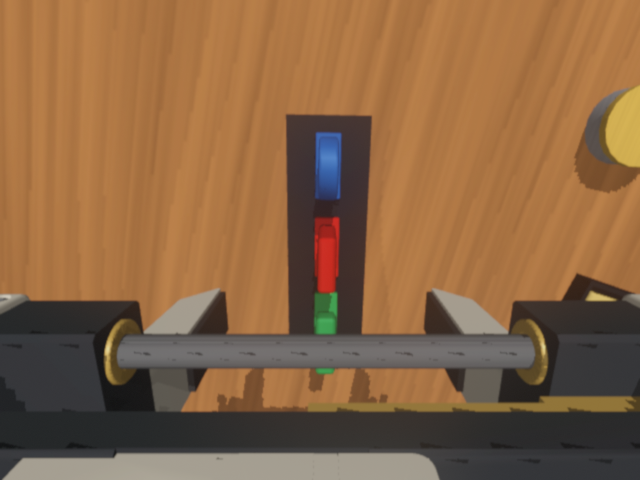

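```bash
python3 - <<'E'
from h import *
import pickle
D=pickle.load(open("d1.pkl","rb"));c=D["wrist"];im=c["image"]
cv2.imwrite("pics/c1.png",cv2.resize(im[110:390,270:390],None,fx=5,fy=2.1,interpolation=cv2.INTER_CUBIC)[:600])
np.set_printoptions(precision=1,suppress=True)
print(c["pose"])
P=lambda u,v,z:print(u,v,z,ray(c,(u,v),z))
for u,v in((287,115),(371,115),(289,300),(363.5,300)):P(u,v,50)
for y in(-19,19):
  print(proj(c,np.array([449,260,100])+y*np.array([-.22,.976,0])))
E
```

```text
[[  1.    0.2   0.1 434.6]
 [  0.2  -0.9  -0.3 333. ]
 [ -0.    0.3  -1.  324.9]
 [  0.    0.    0.    1. ]]
287 115 50 [404.2 345.2  50. ]
371 115 50 [461.3 358.1  50. ]
289 300 50 [432.4 208.5  50. ]
363.5 300 50 [490.6 221.6  50. ]
[322.7 292.1]
[322.6 235.3]
```

View pics/c1.png

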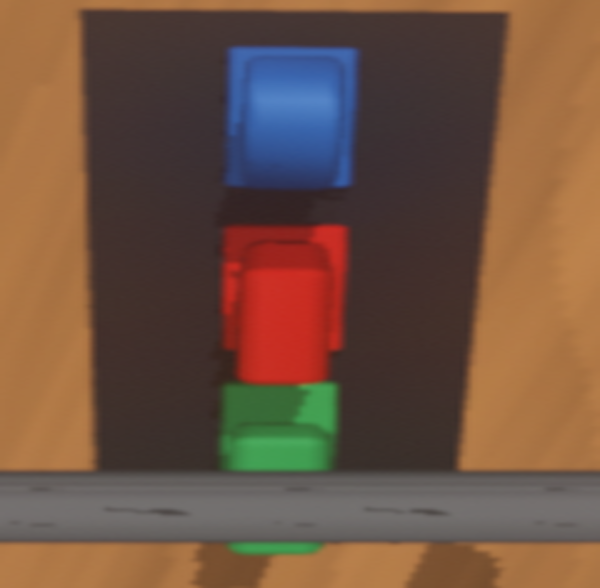

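The close-up shows the red grip top centred at column 326.8, rows 238–292. The gripper midline is at 326.5, so the jaws are centred. The block's yaw is ~11.9° against 12.7° for the tool. I'll correct that 0.8°, go down and grip.

```bash
python3 -m crank '[{"linear":[2,0,0],"delta_rot":[0.8,0,0],"fingers":1},{"linear":[2,0,0],"delta_rot":[0,0,0],"fingers":1},{"linear":[2,0,0],"delta_rot":[0,0,0],"fingers":0.6},{"linear":[2,0,0],"delta_rot":[0,0,0],"fingers":0.6},{"linear":[1.5,0,0],"delta_rot":[0,0,0],"fingers":0.6}]'
python3 -m crank '[{"linear":[1,0,0],"delta_rot":[0,0,0],"fingers":0.6},{"linear":[0,0,0],"delta_rot":[0,0,0],"fingers":0.6},{"linear":[0,0,0],"delta_rot":[0,0,0],"fingers":0.3},{"linear":[0,0,0],"delta_rot":[0,0,0],"fingers":0},{"linear":[0,0,0],"delta_rot":[0,0,0],"fingers":0}]'
python3 -m crank '[{"linear":[0,0,0],"delta_rot":[0,0,0],"fingers":0},{"linear":[0,0,0],"delta_rot":[0,0,0],"fingers":0},{"linear":[0,0,0],"delta_rot":[0,0,0],"fingers":0},{"linear":[0,0,0],"delta_rot":[0,0,0],"fingers":0},{"linear":[0,0,0],"delta_rot":[0,0,0],"fingers":0}]'
```

```text
time: 2.7
tool_pos: [449.0, 259.3, 95.5]
tcp_rot: [-1.451, 1.57, -2.816]
contact_force: [0.3, -0.1, 0.6]
grip_width: 72.7
time: 3.2
tool_pos: [449.8, 259.6, 87.5]
tcp_rot: [1.781, 1.569, 0.415]
contact_force: [0.2, 0.0, 0.1]
grip_width: 35.9
time: 3.7
tool_pos: [449.5, 259.5, 86.9]
tcp_rot: [1.902, 1.571, 0.536]
contact_force: [-0.1, -0.8, 2.5]
grip_width: 11.9
```

The grip closed on the 12 mm key (11.9 mm). Now I lift, then go past the slot so that the wrist camera is over it.

```bash
python3 -m crank '[{"linear":[-0.7,0,0],"delta_rot":[0,0,0],"fingers":0},{"linear":[-1.5,0,0],"delta_rot":[0,0,0],"fingers":0},{"linear":[-3,0,0],"delta_rot":[0,0,0],"fingers":0},{"linear":[-3,0,0],"delta_rot":[0,0,0],"fingers":0},{"linear":[-3,0,0],"delta_rot":[0,0,0],"fingers":0}]'
python3 -m crank '[{"linear":[-0.3,-0.2,2],"delta_rot":[0,0,0],"fingers":0},{"linear":[0,-0.2,4],"delta_rot":[0,0,0],"fingers":0},{"linear":[0,-0.2,4],"delta_rot":[0,0,0],"fingers":0},{"linear":[0,-0.2,4],"delta_rot":[0,0,0],"fingers":0},{"linear":[0,-0.2,4],"delta_rot":[0,0,0],"fingers":0}]'
python3 -m crank '[{"linear":[0,-0.2,4],"delta_rot":[0,0,0],"fingers":0},{"linear":[0,-0.2,4],"delta_rot":[0,0,0],"fingers":0},{"linear":[0,-0.2,4],"delta_rot":[0,0,0],"fingers":0},{"linear":[0,-0.2,4],"delta_rot":[0,0,0],"fingers":0},{"linear":[0,-0.2,4],"delta_rot":[0,0,0],"fingers":0}]'
python3 -m crank '[{"linear":[0,-0.2,2],"delta_rot":[0,0,0],"fingers":0},{"linear":[0,0,0],"delta_rot":[0,0,0],"fingers":0},{"linear":[0,0,0],"delta_rot":[0,0,0],"fingers":0},{"linear":[0,0,0],"delta_rot":[0,0,0],"fingers":0},{"linear":[0,0,0],"delta_rot":[0,0,0],"fingers":0}]'
python3 - <<'E'
from h import *
D=look('d2',['wrist','scene','side'])
for n in ('scene','side'):print(n,proj(D[n],D['o']['tool_pos']))
a=cv2.resize(D['wrist']['image'],(400,300))
w=D['wrist']['image'][80:380,200:450]
cv2.imwrite('pics/c2.png',cv2.resize(w,None,fx=2,fy=2,interpolation=cv2.INTER_CUBIC))
E
```

```text
time: 4.2
tool_pos: [449.1, 259.3, 200.1]
tcp_rot: [-1.595, 1.57, -2.961]
contact_force: [0.1, 0.4, -0.6]
grip_width: 11.8
time: 4.7
tool_pos: [476.1, 79.7, 202.2]
tcp_rot: [1.579, 1.57, 0.214]
contact_force: [-0.1, 0.7, -1.5]
grip_width: 11.7
time: 5.2
tool_pos: [507.0, -118.3, 202.1]
tcp_rot: [2.094, 1.571, 0.728]
contact_force: [0.7, -0.8, -0.3]
grip_width: 11.8
time: 5.7
tool_pos: [509.1, -135.5, 201.9]
tcp_rot: [2.917, 1.571, 1.552]
contact_force: [0.0, 0.3, -0.9]
grip_width: 11.4
5.7 [ 509.115 -135.5    201.871] F [ 0.027  0.275 -0.923] w 11.447222661499225 
 [[ 0.     0.979  0.205]
 [ 0.     0.205 -0.979]
 [-1.     0.    -0.   ]]
scene [213.897 111.51 ]
side [375.218 122.177]
```

View pics/c2.png

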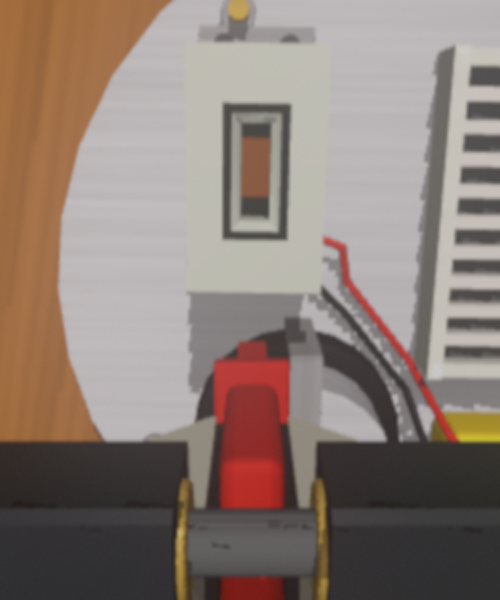

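Wrist crop: guard corners (185,42), (330,43), (322,293), (187,292); slot frame (223,103)–(291,103)–(288,239)–(223,239). The held key hangs straight, with its collar near edge spanning x 215–289 at row 360.

```bash
python3 - <<'E'
from h import *
import pickle
D=pickle.load(open("d2.pkl","rb"));c=D["wrist"];M=D["M"];t=D["o"]["tool_pos"]
np.set_printoptions(precision=2,suppress=True)
f=lambda x,y:(200+x/2-.25,80+y/2-.25)
for z,nm,cs in((85,"guard",[(185,42),(330,43),(322,293),(187,292)]),(85,"frame",[(223,103),(291,103),(288,239),(223,239)])):
    p=np.array([ray(c,f(*q),z) for q in cs]);d=np.roll(p,-1,0)-p
    print(nm,p.mean(0),np.linalg.norm(d,axis=1),np.degrees(np.arctan2(d[:,1],d[:,0])),"rel tcp tool",M.T@(p.mean(0)-t))
for q,z in(((215,360),170),((289,360),170),((238,342),120),((266,342),120)):
    p=ray(c,f(*q),z);print("key",q,p,"tool",M.T@(p-t))
E
```

```text
guard [499.82 -75.94  85.  ] [45.52 80.22 46.41 80.17] [  11.42  -78.5  -168.64  100.86] rel tcp tool [116.89   3.1  -60.17]
frame [499.88 -75.77  85.  ] [21.81 43.67 21.9  43.67] [  11.79  -78.7  -168.21  101.18] rel tcp tool [116.89   3.19 -60.33]
key (215, 360) [ 497.75 -114.7   170.  ] tool [ 31.88  -6.86 -22.68]
key (289, 360) [ 514.63 -111.17  170.  ] tool [ 31.88  10.38 -22.67]
key (238, 342) [ 504.15 -123.72  120.  ] tool [ 81.87  -2.45 -12.53]
key (266, 342) [ 512.41 -122.    120.  ] tool [ 81.88   5.99 -12.52]
```

```bash
python3 -m crank '[{"linear":[0,0.04,-1.5],"delta_rot":[0.4,0,0],"fingers":0},{"linear":[0,0.05,-1.5],"delta_rot":[0,0,0],"fingers":0},{"linear":[0,0.05,-1.5],"delta_rot":[0,0,0],"fingers":0},{"linear":[0,0,-1.56],"delta_rot":[0,0,0],"fingers":0},{"linear":[0,0,0],"delta_rot":[0,0,0],"fingers":0}]'
python3 -m crank '[{"linear":[0.7,0,0],"delta_rot":[0,0,0],"fingers":0},{"linear":[0.7,0,0],"delta_rot":[0,0,0],"fingers":0},{"linear":[0.7,0,0],"delta_rot":[0,0,0],"fingers":0},{"linear":[0.6,0,0],"delta_rot":[0,0,0],"fingers":0},{"linear":[0,0,0],"delta_rot":[0,0,0],"fingers":0}]'
python3 - <<'E'
from h import *
D=look('d3',['scene','side','wrist'])
r=lambda n,x,y,w,h,W:cv2.resize(D[n]['image'][y:y+h,x:x+w],(W,600),interpolation=cv2.INTER_CUBIC)
cv2.imwrite('pics/c3.png',np.hstack([r('scene',205,110,80,120,400),r('side',340,120,80,120,400)]))
E
```

```text
time: 6.35
tool_pos: [498.0, -74.8, 201.8]
tcp_rot: [-2.736, 1.57, 2.177]
contact_force: [0.1, -1.0, -0.7]
grip_width: 12.3
time: 6.85
tool_pos: [498.0, -77.2, 173.4]
tcp_rot: [-2.078, 1.568, 2.832]
contact_force: [0.1, 0.2, -0.3]
grip_width: 11.5
6.85 [497.98  -77.19  173.441] F [ 0.051  0.171 -0.328] w 11.452715928580787 
 [[-0.002  0.981  0.196]
 [ 0.001  0.196 -0.981]
 [-1.    -0.002 -0.001]]
```

View pics/c3.png

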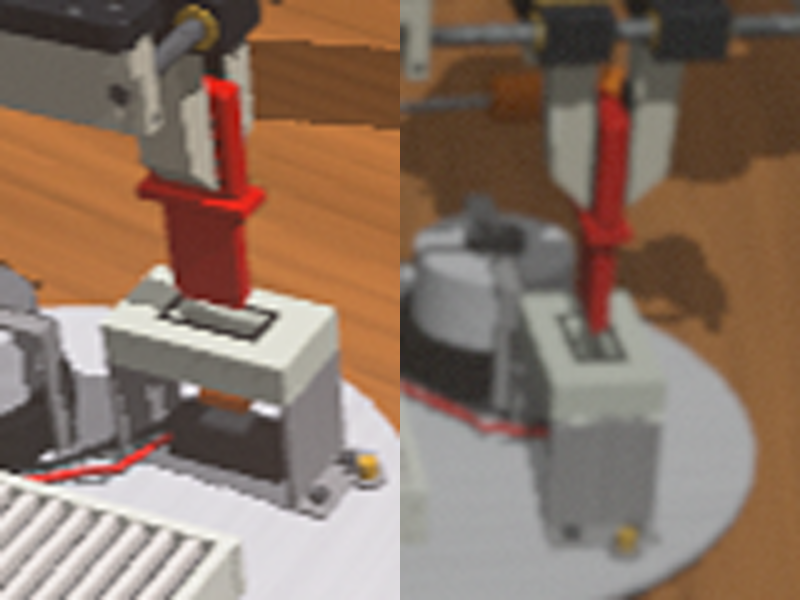

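```bash
python3 - <<'E'
from h import *
import pickle
D=pickle.load(open("d3.pkl","rb"));M=D["M"];t=D["o"]["tool_pos"]
np.set_printoptions(precision=2,suppress=True)
f={"scene":lambda x,y:(205+x/5-.4,110+y/5-.4),"side":lambda x,y:(340+(x-400)/5-.4,120+y/5-.4)}
x=np.array([.981,.196,0]);y=np.array([-.196,.981,0]);X=np.array([0,0,1.])
inv=lambda p,u:np.array([(p-t)@x,(p-t)@y])
S=D["scene"]
print("scene slot",inv(np.mean([ray(S,f["scene"](*q),85) for q in((180,288),(278,318),(258,340),(160,318))],0),0))
# predicted pixels (crop) for key at TCP with offset 0
zt=t[2]-81.9
def pc(n,dx,dy,dz):
    p=proj(D[n],np.array([t[0],t[1],zt+dz])+dx*x+dy*y); o=np.array([205,110]) if n=="scene" else np.array([340,120])
    q=(p-o+.4)*5; return q+([0,0] if n=="scene" else [400,0])
for nm,a in(("collar FL",(9,-23,45)),("collar FR",(9,23,45)),("collar BR",(-9,23,50)),("tip F+y",(2.5,13,0)),("tip F-y",(2.5,-13,0)),("tip B+y",(-2.5,13,0)),("blade F+y@4",(4,15,4))):
    print(nm,pc("scene",*a),pc("side",*a))
for nm,o in(("frame",[(-11,-22),(11,-22),(11,22),(-11,22)]),("guard",[(-23,-40),(23,-40),(23,40),(-23,40)])):
    for a in o:print(nm,a,pc("scene",a[0],a[1],85-zt),pc("side",a[0],a[1],85-zt))
E
```

```text
scene slot [ 0.16 -1.14]
collar FL [142.78 200.08] [562.46 198.59]
collar FR [251.63 224.89] [585.35 247.76]
collar BR [272.83 189.83] [630.88 234.49]
tip F+y [246.52 312.5 ] [588.47 336.73]
tip F-y [187.37 298.31] [575.66 307.75]
tip B+y [252.52 305.89] [600.51 336.2 ]
blade F+y@4 [248.4  306.87] [586.53 330.38]
frame (-11, -22) [185.64 290.13] [601.96 310.65]
frame (11, -22) [158.31 318.7 ] [550.34 312.85]
frame (11, 22) [258.46 343.11] [571.32 362.26]
frame (-11, 22) [284.4  313.73] [624.48 359.89]
guard (-23, -40) [160.79 265.66] [620.86 290.19]
guard (23, -40) [102.51 324.73] [514.2  294.65]
guard (23, 40) [286.02 369.96] [550.83 384.7 ]
guard (-23, 40) [339.03 307.79] [663.36 379.58]
```

Both outside views agree: measured and predicted tip, frame and guard corners match within about 1 mm, and the key hangs straight over the slot. Now the gentle insertion.

```bash
python3 -m crank '[{"linear":[0.2,0,0],"delta_rot":[0,0,0],"fingers":0},{"linear":[0.2,0,0],"delta_rot":[0,0,0],"fingers":0},{"linear":[0.2,0,0],"delta_rot":[0,0,0],"fingers":0},{"linear":[0.2,0,0],"delta_rot":[0,0,0],"fingers":0},{"linear":[0,0,0],"delta_rot":[0,0,0],"fingers":0}]'
python3 -m crank '[{"linear":[0.2,0,0],"delta_rot":[0,0,0],"fingers":0},{"linear":[0.2,0,0],"delta_rot":[0,0,0],"fingers":0},{"linear":[0.1,0,0],"delta_rot":[0,0,0],"fingers":0},{"linear":[0,0,0],"delta_rot":[0,0,0],"fingers":0},{"linear":[0,0,0],"delta_rot":[0,0,0],"fingers":0}]'
```

```text
time: 7.5
tool_pos: [498.4, -76.9, 166.4]
tcp_rot: [-2.297, 1.57, 2.613]
contact_force: [0.3, 0.3, -0.4]
grip_width: 11.8
time: 8.0
tool_pos: [498.8, -77.0, 162.3]
tcp_rot: [1.135, 1.57, -0.238]
contact_force: [-1.2, 0.8, 4.2]
grip_width: 12.2
```

```bash
python3 -m crank '[{"linear":[0.1,0,0],"delta_rot":[0,0,0],"fingers":0},{"linear":[0.1,0,0],"delta_rot":[0,0,0],"fingers":0},{"linear":[0,0,0],"delta_rot":[0,0,0],"fingers":0},{"linear":[0,0,0],"delta_rot":[0,0,0],"fingers":0},{"linear":[0,0,0],"delta_rot":[0,0,0],"fingers":0}]'; python3 -c "
from plant import bot
for i in range(1):o=bot.get_obs();print(o['tool_pos'],o['contact_force'],o['moment'])"
```

```text
time: 8.5
tool_pos: [498.4, -76.5, 159.5]
tcp_rot: [-2.879, 1.57, 2.031]
contact_force: [-1.1, 4.2, 1.0]
grip_width: 11.7
[498.41613987 -76.54177951 159.49405196] [-1.06449485  4.17432628  1.02985259] [0.81621199 0.11321099 0.05300629]
```

The guard pushes the key toward +y (4 N), so I ease it about 0.8 mm that way.

```bash
python3 -m crank '[{"linear":[0,0,-0.08],"delta_rot":[0,0,0],"fingers":0},{"linear":[0.1,0,0],"delta_rot":[0,0,0],"fingers":0},{"linear":[0.1,0,0],"delta_rot":[0,0,0],"fingers":0},{"linear":[0,0,0],"delta_rot":[0,0,0],"fingers":0},{"linear":[0,0,0],"delta_rot":[0,0,0],"fingers":0}]'
```

```text
time: 9.0
tool_pos: [498.3, -76.3, 157.5]
tcp_rot: [-1.861, 1.57, 3.049]
contact_force: [-1.3, 0.6, -1.6]
grip_width: 11.5
```

```bash
python3 -m crank '[{"linear":[0.15,-0.03,0],"delta_rot":[0,0,0],"fingers":0},{"linear":[0.15,0,0],"delta_rot":[0,0,0],"fingers":0},{"linear":[0.15,0,0],"delta_rot":[0,0,0],"fingers":0},{"linear":[0.15,0,0],"delta_rot":[0,0,0],"fingers":0},{"linear":[0,0,0],"delta_rot":[0,0,0],"fingers":0}]'
```

```text
time: 9.5
tool_pos: [498.0, -76.3, 151.4]
tcp_rot: [-1.926, 1.57, 2.984]
contact_force: [-0.3, 1.0, -1.8]
grip_width: 11.8
```

```bash
python3 -m crank '[{"linear":[0.25,0,0],"delta_rot":[0,0,0],"fingers":0},{"linear":[0.25,0,0],"delta_rot":[0,0,0],"fingers":0},{"linear":[0.25,0,0],"delta_rot":[0,0,0],"fingers":0},{"linear":[0.25,0,0],"delta_rot":[0,0,0],"fingers":0},{"linear":[0,0,0],"delta_rot":[0,0,0],"fingers":0}]'
python3 -m crank '[{"linear":[0.2,0,0],"delta_rot":[0,0,0],"fingers":0},{"linear":[0.2,0,0],"delta_rot":[0,0,0],"fingers":0},{"linear":[0.2,0,0],"delta_rot":[0,0,0],"fingers":0},{"linear":[0.2,0,0],"delta_rot":[0,0,0],"fingers":0},{"linear":[0,0,0],"delta_rot":[0,0,0],"fingers":0}]'
```

```text
time: 10.0
tool_pos: [497.9, -76.3, 141.3]
tcp_rot: [-1.891, 1.57, 3.019]
contact_force: [-0.8, 0.6, -0.7]
grip_width: 12.1
time: 10.5
tool_pos: [498.0, -76.3, 133.4]
tcp_rot: [-1.952, 1.57, 2.958]
contact_force: [0.1, 1.0, -0.6]
grip_width: 11.6
```

```bash
python3 -m crank '[{"linear":[0.1,0,0],"delta_rot":[0,0,0],"fingers":0},{"linear":[0.1,0,0],"delta_rot":[0,0,0],"fingers":0},{"linear":[0.1,0,0],"delta_rot":[0,0,0],"fingers":0},{"linear":[0.1,0,0],"delta_rot":[0,0,0],"fingers":0},{"linear":[0,0,0],"delta_rot":[0,0,0],"fingers":0}]'
python3 -m crank '[{"linear":[0.1,0,0],"delta_rot":[0,0,0],"fingers":0},{"linear":[0.1,0,0],"delta_rot":[0,0,0],"fingers":0},{"linear":[0.1,0,0],"delta_rot":[0,0,0],"fingers":0},{"linear":[0,0,0],"delta_rot":[0,0,0],"fingers":0},{"linear":[0,0,0],"delta_rot":[0,0,0],"fingers":0}]'
```

```text
time: 11.0
tool_pos: [498.2, -76.3, 129.8]
tcp_rot: [1.36, 1.57, -0.013]
contact_force: [-1.3, 1.2, 2.5]
grip_width: 11.9
time: 11.5
tool_pos: [498.2, -76.3, 126.7]
tcp_rot: [1.633, 1.571, 0.26]
contact_force: [-1.2, 1.9, 3.7]
grip_width: 12.1
```

```bash
python3 -m crank '[{"linear":[0.1,0,0],"delta_rot":[0,0,0],"fingers":0},{"linear":[0.1,0,0],"delta_rot":[0,0,0],"fingers":0},{"linear":[0.1,0,0],"delta_rot":[0,0,0],"fingers":0},{"linear":[0,0,0],"delta_rot":[0,0,0],"fingers":0},{"linear":[0,0,0],"delta_rot":[0,0,0],"fingers":0}]'
python3 -m crank '[{"linear":[0.05,0,0],"delta_rot":[0,0,0],"fingers":0},{"linear":[0.05,0,0],"delta_rot":[0,0,0],"fingers":0},{"linear":[0,0,0],"delta_rot":[0,0,0],"fingers":0},{"linear":[0,0,0],"delta_rot":[0,0,0],"fingers":0},{"linear":[0,0,0],"delta_rot":[0,0,0],"fingers":0}]'
```

```text
time: 12.0
tool_pos: [498.2, -76.3, 123.8]
tcp_rot: [1.451, 1.57, 0.078]
contact_force: [-1.0, 2.3, 4.8]
grip_width: 12.1
time: 12.5
tool_pos: [498.2, -76.3, 122.9]
tcp_rot: [1.359, 1.57, -0.014]
contact_force: [-1.2, 2.1, 6.7]
grip_width: 11.8
```

```bash
python3 -m crank '[{"linear":[0.05,0,0],"delta_rot":[0,0,0],"fingers":0},{"linear":[0.05,0,0],"delta_rot":[0,0,0],"fingers":0},{"linear":[0,0,0],"delta_rot":[0,0,0],"fingers":0},{"linear":[0,0,0],"delta_rot":[0,0,0],"fingers":0},{"linear":[0,0,0],"delta_rot":[0,0,0],"fingers":0}]'
python3 - <<'E'
from h import *
D=look('d4',['scene','side'])
r=lambda n,x,y,w,h,W:cv2.resize(D[n]['image'][y:y+h,x:x+w],(W,600),interpolation=cv2.INTER_CUBIC)
cv2.imwrite('pics/c4.png',np.hstack([r('scene',215,130,64,96,400),r('side',345,140,64,96,400)]))
E
```

```text
time: 13.0
tool_pos: [498.2, -76.3, 122.0]
tcp_rot: [1.282, 1.57, -0.091]
contact_force: [-1.5, 1.6, 6.4]
grip_width: 11.4
13.0 [498.213 -76.281 122.016] F [-1.538  1.64   6.397] w 11.373890732419426 
 [[ 0.     0.981  0.197]
 [-0.     0.197 -0.981]
 [-1.     0.     0.   ]]
```

View pics/c4.png

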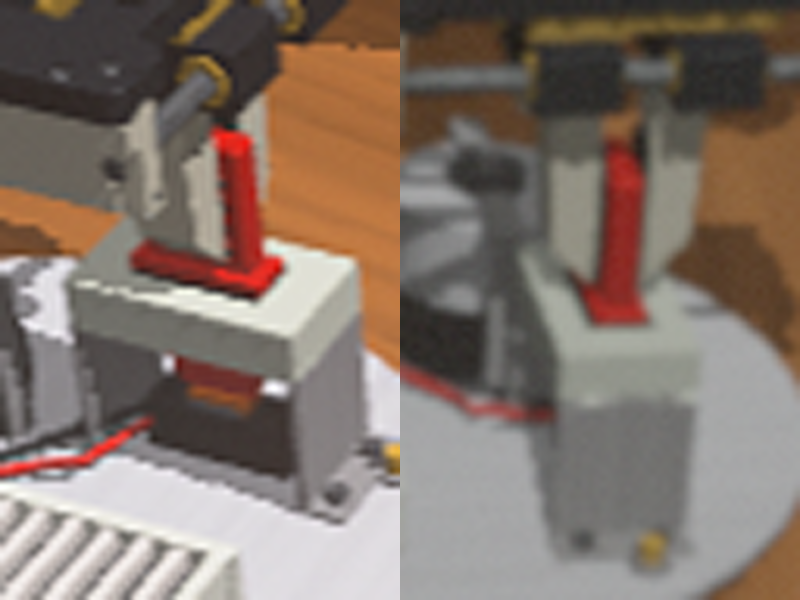

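The collar is at or just above the guard at (210,275), and the blade shows below it pressing the orange plunger. Small further steps until the force jumps above the spring's 8 N.

```bash
python3 -m crank '[{"linear":[0.05,0,0],"delta_rot":[0,0,0],"fingers":0},{"linear":[0,0,0],"delta_rot":[0,0,0],"fingers":0},{"linear":[0,0,0],"delta_rot":[0,0,0],"fingers":0},{"linear":[0,0,0],"delta_rot":[0,0,0],"fingers":0},{"linear":[0,0,0],"delta_rot":[0,0,0],"fingers":0}]'
```

```text
time: 13.6
tool_pos: [498.2, -76.2, 121.8]
tcp_rot: [1.203, 1.57, -0.17]
contact_force: [-2.2, 2.3, 9.9]
grip_width: 11.6
```

```bash
python3 -m crank '[{"linear":[0.05,0,0],"delta_rot":[0,0,0],"fingers":0},{"linear":[0,0,0],"delta_rot":[0,0,0],"fingers":0},{"linear":[0,0,0],"delta_rot":[0,0,0],"fingers":0},{"linear":[0,0,0],"delta_rot":[0,0,0],"fingers":0},{"linear":[0,0,0],"delta_rot":[0,0,0],"fingers":0}]'
```

```text
time: 14.1
tool_pos: [498.2, -76.3, 121.8]
tcp_rot: [1.136, 1.57, -0.236]
contact_force: [-4.1, 1.8, 13.5]
grip_width: 11.7
```

The TCP has stopped at 121.8 mm while the force rose from 6.4 to 9.9 to 13.5 N, so the collar is seated. One rest call, a check that the other objects haven't moved, then hand in.

```bash
python3 -m crank '[{"linear":[0,0,0],"delta_rot":[0,0,0],"fingers":0},{"linear":[0,0,0],"delta_rot":[0,0,0],"fingers":0},{"linear":[0,0,0],"delta_rot":[0,0,0],"fingers":0},{"linear":[0,0,0],"delta_rot":[0,0,0],"fingers":0},{"linear":[0,0,0],"delta_rot":[0,0,0],"fingers":0}]'
python3 - <<'E'
from h import *
import pickle
A=pickle.load(open('d0.pkl','rb'))
D=look('d5',['scene','side'])
b=lambda c:cv2.GaussianBlur(c['image'],(5,5),0).astype(int)
for n,R in(('scene',{'green':(365,200,35,32),'blue':(432,218,35,32),'tray+tin':(280,315,190,90)}),):
  d=abs(b(A[n])-b(D[n])).max(2)
  for k,(x,y,w,h) in R.items(): print(k,(d[y:y+h,x:x+w]>40).mean())
s=D['scene']['image']
r=lambda n,x,y,w,h,W:cv2.resize(D[n]['image'][y:y+h,x:x+w],(W,600),interpolation=cv2.INTER_CUBIC)
cv2.imwrite('pics/c5.png',np.hstack([r('scene',215,130,64,96,400),r('side',345,140,64,96,400)]))
E
```

```text
time: 14.6
tool_pos: [498.2, -76.3, 121.8]
tcp_rot: [1.084, 1.57, -0.289]
contact_force: [-4.2, 3.3, 14.0]
grip_width: 12.0
14.6 [498.199 -76.268 121.845] F [-4.173  3.272 14.036] w 12.000748114867678 
 [[ 0.001  0.98   0.197]
 [-0.     0.197 -0.98 ]
 [-1.     0.001  0.   ]]
green 0.025
blue 0.0
tray+tin 0.0
```

View pics/c5.png

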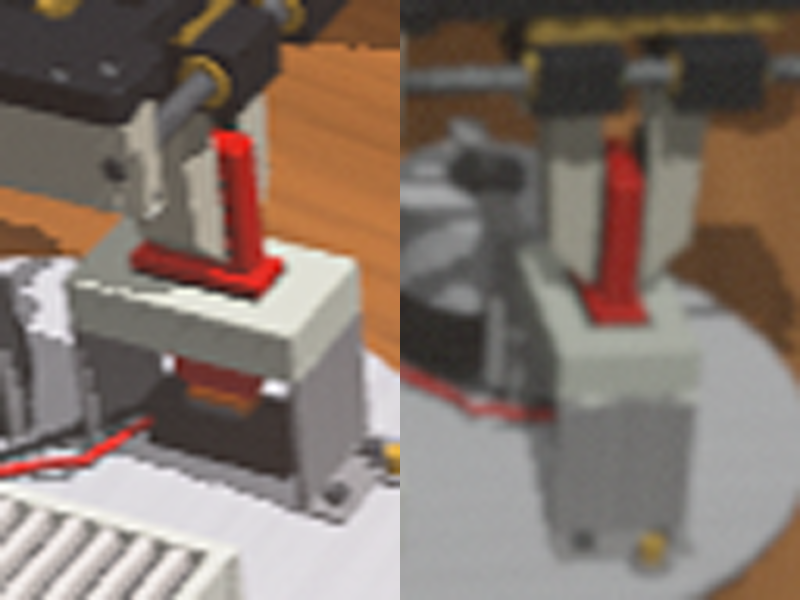

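The collar lies flat on the guard, with its front edge at (200,285), the key upright and the plunger pressed down below. The force holds steady at 14 N.

```bash
python3 -c "
from plant import workorder
print(workorder.close_job())"
```

```text
the job is handed in; nothing more can be done
None
```

I took the red key from the middle slot of the block, passed it through the guard's slot and pressed it fully home. I handed the job in at about 14.7 s with the gripper still holding the key down.

- **Seating:** At the end the tool had stopped at z = 121.8 mm. The last two 0.5 mm steps barely moved it but raised the push from 6.4 to 13.5 N. It then held at 14 N, above the spring's 8 N and well below the 40 N limit in every reading I took.
- **Key:** The final pictures show the collar flat on the guard, the key upright and the plunger pressed. The fingers are still closed on the 12 mm grip. Plunger travel was not read directly.
- **Sideways contact:** On the way in, the key touched the slot's bevel with about 4 N sideways. I corrected it by 0.8 mm. A side force of about 5 N remains at the end.
- **Other objects:** Comparing the scene camera's first and last pictures showed no change at the blue key, tray or tin. About 2.5% of the pixels around the green key changed. I took that to be the changed shadows or the red key's absence and did not check it further.

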